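Seat the keyed test table on the hardness tester's stand

ROBOT

A 6-joint arm with a two-finger parallel gripper is mounted at the origin on the work surface. World frame = base frame: x ahead of the robot, y to its left, z up, the work surface at z = 0. Lengths are in m, angles in rad, forces in N, time in s.
With the tool pointing down it reaches from about 0.25 to 0.725 m from the base axis. Payload 9.7 kg.
Tool frame: the origin (TCP) lies at the very end of the fingers, on their centre line; the grasp point (between the pads) lies 19 mm behind it; y points along the fingers, x is the direction in which the jaws open and shut, and the axes are right-handed (so a half turn about y gives the same grasp; the last joint's range is limited). The gripper opens to 85 mm and grips with 20 to 120 N. Pads are 22 mm wide; open, the fingers measure 114 mm over their backs; the gripper's body (76 mm by 85 mm) begins 54 mm behind the grasp point. The pads swing forward as they close: fully open they stand 13 mm farther back than shut.
Start: joints at [1.184, 0.087, 0.176, 1.66, 0, 1.571], TCP at [0.207, 0.509, 0.211] pointing down, gripper open.
Joint ranges: [-3.13, 3.13], [-0.85, 1.81], [-1.15, 1.24], [-2.2, 2.28], [-1.44, 1.52], [-3.14, 3.14]. Speed limits (rad/s): [2.22, 2.22, 2.57, 3.14, 3.14, 3.14].

INTERFACE

Orientations are given as a unit quaternion [x, y, z, w].
In Python, from bench import bot gives the robot as it stands.
- The arm moves only by the tool move_arm, never from a script. Its argument "deltas" is one flat list of numbers, 7 for each row, row after row: the turn, a rotation vector about the world's x, y, z in degrees, then the shift along the world's x, y, z in mm, then the opening in per cent of the stroke, from 0 (shut) to 100 (fully open). In form: [wx, wy, wz, x, y, z, hand, wx, wy, wz, x, y, z, hand, ...]. A call has 1 to 5 rows; each row shifts and turns the commanded pose from where the row before left it; what a row does not reach is not made up. A row lasts 1/12 s, in which the tool goes at most 41.7 mm and 7.16 degrees, less where a joint would pass 70% of its speed; a pose out of reach is approached as far as the arm can. A call is refused whole if a number of a shift passes 41.7 or a number of a turn 7.16, either way. A call with a gripper value outside its range is refused whole. The fingers move at their own pace and stop on an object; "grip_force" is the grip in N (left out, the last holds). Time passes only in rows, so rows that do not move let the fingers close. It gives the time, the measured TCP pose, the force and the opening at its end, in the units of the state.
- bot.sense(): the state, without advancing time (a new reading comes with each control period).
- bot.get_image(name): name is "scene" or "side" or "wrist"; returns (picture, depth): 384x512x3 uint8, red, green, blue; 384x512 float32, m along the optical axis (not along the pixel's ray), 0 where there is no reading.
- bot.camera_params(name): a dict with "vertical_fov" (degrees; the focal length in pixels is half the picture's height over the tangent of half this angle, whatever the lens; pixels are square), "cx", "cy" (the principal point, pixels), "k1" (the pictures are not rectified: a ray, as slopes to the right and down, at radius r is drawn at 1 + k1 r^2 times it, then the intrinsics apply), "rvec" (rotation vector, rad) and "tvec" (3), from world to camera coordinates, as OpenCV has them. Camera axes: x right, y down, z forward; pixel columns grow to the right and rows downward; lengths in m; the calibration is good to about 2 mm. A picture is of the moment at which its call begins: read the wrist's pose just before it. camera_params takes no time and is no camera call; for the wrist camera it gives the pose at the moment of the call.
- bot.job_done(): hands the job in, once; it reports no verdict.
The state is a dict: "time": time; "qpos": joint angles; "dq": joint speeds; "joint_torque": joint torques, N m; "eef_pos": TCP position; "ee_rot": TCP orientation; "ft_force": force on the tool from outside, world axes, zero at the start; "wrist_torque": the same for the moment, N m; "gripper_width": finger opening in m.
Only numpy, scipy, OpenCV 4.12 (cv2) and the standard library are available. Lean on these libraries where they do the work, as an engineer would, in place of code of your own. Each camera call takes 0.05 s, during which the arm holds its last target. There are 200 camera calls.

TASK

The round test table sits loosely, raised, on the stand of the hardness tester with its rim notch turned away from the stand's locating key. With a fingertip, push one of the upright stops on the table round until the notch lies over the key, then press the table down in the middle until it is fully home on the stand. Do not lift or tip the table out, and leave the other things on the bench where they are.

Things in the scene. Friction and masses are not known exactly. Their poses are not given: they have to be found in the camera images.
- stand: fixed steel stand: round foot 190 mm across, column 64 mm across, round dark head 156 mm across whose flat top (the seat) is 105 mm above the foot. Origin: centre of the foot's underside, on the bench. z is up along the column; its x axis points from the column to the locating key. The stand stands anywhere on the bench in front of the robot and turned any way.
- key (a point): centre of the top face of the locating key: a bright bar 46 mm long (radially), 14 mm wide and 7 mm high on the stand's head, from 60 to 106 mm from the column axis, so its outer 31 mm show beyond the table's rim from above. Point is 83 mm along the stand's x axis, 112 mm above the bench.
- seat (a point): centre of the seat, the flat top of the stand's head, 105 mm above the bench. At the start the table's underside is 9 mm above it (2 mm over the key), carried by a stiff oiled ring. The ring yields to 6 to 10 N pressed on the table and stays down. The table reaches the seat only with the notch over the key (within 3 mm sideways, 0.05 rad); else it stops on the key after 2 mm.
- test_table: loose aluminium disc 150 mm across, 14 mm thick, about 0.65 kg; an oiled shank below (28 mm across, 40 mm long) stands in the stand's 30 mm bore, so it turns freely either way about the column axis. Origin: centre of the disc's underside; z up, x axis towards the notch, y axis towards the left stop. At the start the notch is 0.8 rad to half a turn from the key, either way round.
- notch (a point): middle of the notch at the table's top face: a straight-sided slot 21 mm wide cut in from the rim through the whole thickness, from 52 to 75 mm from the centre; the point is 63.5 mm along the table's x axis.
- top_centre (a point): centre of the table's flat top, 14 mm above its underside: the place to press.
- stop_left (a point): centre of the top of one of two equal upright round steel stops fixed on the table, 16 mm across, 24 mm high above the table's top; this one is 56 mm from the centre along the table's +y axis. To be pushed sideways.
- stop_right (a point): the same for the other stop, 56 mm from the centre along the table's -y axis.
- ref_block: bystander: loose steel disc 60 mm across, 16 mm high; origin at the centre of its underside. Leave alone.
- vee_block: bystander: loose dark steel vee block 60 x 45 mm, 40 mm high; origin at the centre of its underside. Leave alone.
- eyepiece: bystander: loose black eyepiece standing on end, 32 mm across, 56 mm high; origin at the centre of its underside. Leave alone.
Things that resemble listed ones, but are neither listed nor needed, are in the scene too. Several things have the shape of the test_table; the one meant has the colours described above.

How it is judged:
By the outcome, as a careful person would: the job done as asked, in the order asked, and still so for the second after the job is handed in, with the robot touching nothing.
It also fails if it takes over 64 s, if anything falls off the work surface, if the arm or the gripper's body presses on something with over 40 N, if the wrist force passes 120 N, or if a joint passes its speed limit or range.

## Working session

There is one attempt and no reset: what is moved stays moved. The work goes in short steps, Python scripts to look and compute and a tool call to move; the robot and the scene stay as the last step left them, time stands still between calls to the robot, and variables do not carry over. Pictures are saved under pics/ and viewed, about 8 in all and at most 12, crops included, and the job is handed in when it is done.

Besides the shell and the picture viewer there is one more tool, called as a command line: name --argument value ..., lists and objects as JSON in quotes. move_arm: Moves the arm, as the interface text tells. Its arguments: {"type":"object","properties":{"deltas":{"type":"array"},"grip_force":{"type":"number"}},"required":["deltas"]}

```bash
mkdir -p pics; cat > h.py <<'E'
import numpy as np, cv2
from bench import bot
def cam(n):
    p=bot.camera_params(n); f=192/np.tan(np.radians(p["vertical_fov"])/2)
    R=cv2.Rodrigues(np.array(p["rvec"],float))[0]; return p,f,R,np.array(p["tvec"],float)
def rays(c,uv):
    p,f,R,t=c
    K=np.array([[f,0,p["cx"]],[0,f,p["cy"]],[0,0,1]])
    s=cv2.undistortPoints(np.array(uv,float).reshape(-1,1,2),K,np.array([p["k1"],0,0,0.]))[:,0]
    return np.c_[s,np.ones(len(s))]
def onplane(c,uv,z):
    p,f,R,t=c; d=rays(c,uv)@R; o=-R.T@t
    return o+d*((z-o[2])/d[:,2])[:,None]
def world(c,uv,dep):
    p,f,R,t=c; X=rays(c,uv)*np.array(dep)[:,None]; return (X-t)@R
def proj(c,P):
    p,f,R,t=c; X=np.atleast_2d(P)@R.T+t; s=X[:,:2]/X[:,2:]; r2=(s**2).sum(1,keepdims=True)
    return s*(1+p["k1"]*r2)*f+[p["cx"],p["cy"]]
def snap(n,fn):
    c=cam(n); im,d=bot.get_image(n); cv2.imwrite(f"pics/{fn}.png",im[:,:,::-1]); np.savez(f"pics/{fn}.npz",im=im,d=d); return c,im,d
E
python3 - <<'E'
from h import *
for n in("scene","side"):
    c,im,d=snap(n,n+"0"); print(n,c[0],-c[2].T@c[3])
a=cv2.imread("pics/scene0.png");b=cv2.imread("pics/side0.png")
print(bot.sense()["ft_force"],bot.sense()["ee_rot"])
E
```

```text
scene {'vertical_fov': 44.508179732071405, 'cx': 259.21136638768763, 'cy': 184.75485666398671, 'k1': -0.00867657231363268, 'rvec': array([ 1.31892714,  2.11407634, -0.97457134]), 'tvec': array([ 0.23829516, -0.23459912,  1.72505985])} [1.43678395 0.410916   0.92436614]
side {'vertical_fov': 43.07632971385942, 'cx': 255.34190375000244, 'cy': 201.5199500751752, 'k1': -0.1220283017756458, 'rvec': array([ 2.12246584, -0.23586017,  0.0996309 ]), 'tvec': array([-0.55777705,  0.1925317 ,  1.37709497])} [ 0.34423693 -1.15833553  0.88562632]
[ 0.43181502 -0.20218935 -0.48192138] [ 0.5870137   0.39423585 -0.39492818 -0.58653622]
```

View pics/scene0.png

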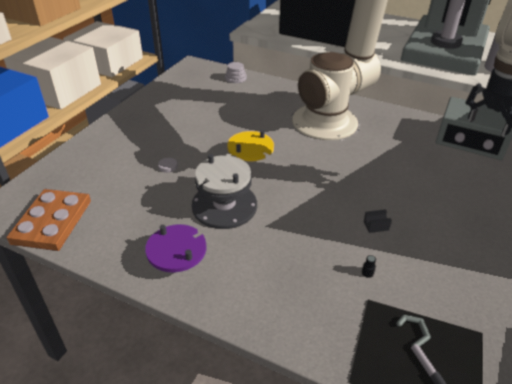

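View pics/side0.png

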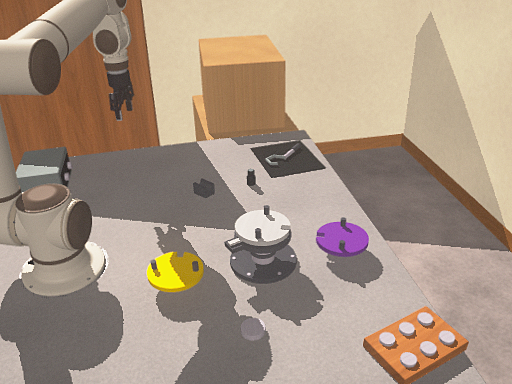

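The scene view shows three discs: yellow (251,146), purple (176,248), and the aluminium one on the stand (223,175). The aluminium one is the target. In the side view it is at (263,228), with the key at about (235,243). Next I measure it and check it in a close crop.

```bash
python3 - <<'E'
from h import *
out=[]
for n,ctr in(("scene",(223,175)),("side",(263,228))):
    c=cam(n); z=np.load(f"pics/{n}0.npz"); im,d=z["im"],z["d"]
    u,v=np.meshgrid(np.arange(ctr[0]-50,ctr[0]+51),np.arange(ctr[1]-50,ctr[1]+51)); uv=np.c_[u.ravel(),v.ravel()]
    dd=d[uv[:,1],uv[:,0]]; P=world(c,uv,dd)
    near=np.linalg.norm(P[:,:2]-onplane(c,[ctr],.128)[0,:2],axis=1)<.12
    for lo,hi in((.122,.134),(.14,.156),(.108,.117)):
        m=near&(P[:,2]>lo)&(P[:,2]<hi)&(dd>0)
        (x,y),r=cv2.minEnclosingCircle(P[m][:,:2].astype(np.float32)); print(n,lo,m.sum(),(x,y),r,P[m].mean(0))
    # rectified top view at z=.128, 0.5mm... 
    x0=onplane(c,[ctr],.128)[0]; print(x0)
    g=np.arange(-120,120)*.001
    X,Y=np.meshgrid(g,g); Q=np.c_[(x0[0]+X).ravel(),(x0[1]-Y).ravel(),np.full(X.size,.128)]
    q=proj(c,Q).astype(np.float32).reshape(240,240,2)
    o=cv2.remap(im,q[:,:,0],q[:,:,1],cv2.INTER_CUBIC); out.append(cv2.resize(o,(400,400)))
cv2.imwrite("pics/rect.png",np.hstack(out)[:,:,::-1])
E
```

```text
scene 0.122 1454 (0.568142294883728, -0.10382717102766037) 0.07764840871095657 [ 0.57230465 -0.10063395  0.12797284]
scene 0.14 75 (0.5702446699142456, -0.10235489904880524) 0.06383909285068512 [ 0.57208737 -0.09961445  0.14877798]
scene 0.108 64 (0.5573251843452454, -0.10793302208185196) 0.09130975604057312 [ 0.59990115 -0.08849351  0.1135818 ]
[ 0.58189007 -0.09551627  0.128     ]
side 0.122 1414 (0.570570707321167, -0.10381856560707092) 0.07839707285165787 [ 0.5683306  -0.10966521  0.12933176]
side 0.14 74 (0.568812906742096, -0.10514111071825027) 0.06438091397285461 [ 0.56777477 -0.11016381  0.14913344]
side 0.108 140 (0.5568209886550903, -0.12917377054691315) 0.08697433769702911 [ 0.52969413 -0.14703043  0.11208795]
[ 0.56955957 -0.11627677  0.128     ]
```

View pics/rect.png

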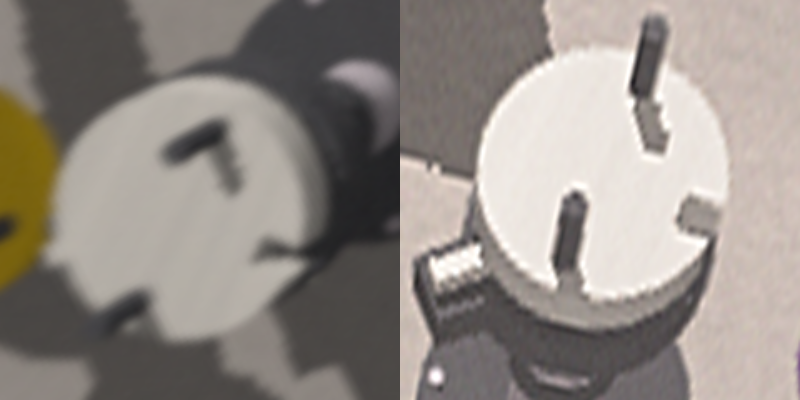

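Rectified crops (scene | side): the silver disc on the stand is the right one. In the side half its notch is at (698,215), its stops at (650,25) and (573,200), and the key at (455,262). Centre is about (0.569, -0.104). I'll close the hand and go above it for a wrist look.

move_arm --deltas '[0,0,0,10,-17,12,0,0,0,0,20,-34,12,0,0,0,0,20,-34,12,0,0,0,0,20,-34,12,0,0,0,0,20,-34,12,0]' --grip_force 40

```text
time: 0.52
eef_pos: [0.2977, 0.3547, 0.271]
ee_rot: [0.587, 0.395, -0.395, -0.587]
ft_force: [1.9, 0.8, -0.6]
gripper_width: 0.0254
```

move_arm --deltas '[0,0,0,20,-34,8,0,0,0,0,20,-34,8,0,0,0,0,20,-34,8,0,0,0,0,20,-34,8,0,0,0,0,20,-34,8,0]'

```text
time: 0.93
eef_pos: [0.3979, 0.1845, 0.3111]
ee_rot: [-0.587, -0.395, 0.395, 0.587]
ft_force: [0.7, 0.4, -0.1]
gripper_width: 0.0
```

move_arm --deltas '[0,0,0,20,-34,8,0,0,0,0,20,-34,8,0,0,0,0,20,-34,8,0,0,0,0,20,-34,8,0,0,0,0,10,-17,8,0]'

```text
time: 1.35
eef_pos: [0.4888, 0.03, 0.3503]
ee_rot: [0.587, 0.393, -0.394, -0.587]
ft_force: [-0.2, 0.5, 0.1]
gripper_width: -0.0002
```

```bash
cat > rect.py <<'E'
from h import *
import sys
fn=sys.argv[1]; cx,cy=.569,-.104
s=bot.sense(); print(s["time"],s["eef_pos"],s["ee_rot"],s["qpos"],s["ft_force"],s["gripper_width"])
c,im,d=snap("wrist",fn)
cs=[(c,im,.128),(c,im,.112)]
o=[]
for c,im,z in cs:
    g=(np.arange(400)-200)*.0006; X,Y=np.meshgrid(g,-g)
    q=proj(c,np.c_[(cx+X).ravel(),(cy+Y).ravel(),np.full(X.size,z)]).astype(np.float32).reshape(400,400,2)
    o.append(cv2.remap(im,q[:,:,0],q[:,:,1],cv2.INTER_CUBIC))
cv2.imwrite(f"pics/{fn}r.png",np.vstack([np.hstack(o)])[:,:,::-1])
E
python3 rect.py w1
```

```text
1.35 [0.48876559 0.02997856 0.35027289] [ 0.58724176  0.39347847 -0.39436901 -0.58719239] [ 6.16927520e-02  4.55262007e-02  4.13709748e-01  1.94003177e+00
 -6.96055562e-04  4.50728559e-01] [-0.20700883  0.51945197  0.1152977 ] -0.00016560397689164926
```

View pics/w1r.png

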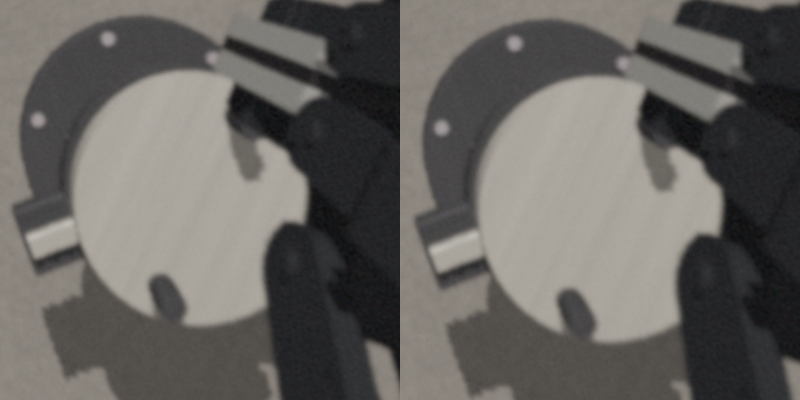

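Wrist view rectified at z=0.112 (right half): the key's visible face runs from (432,260) to (480,243), so the key angle is about -160.5° and the centre about (0.569, -0.105). The notch is hidden here; from the side view it is at about -22.6°, so the table has to turn about -138° (clockwise). I'll put the tip behind stop_left, where the hand's flat side already lies square to the stop.

move_arm --deltas '[0,0,0,24,-23,-25,0,0,0,0,24,-23,-25,0,0,0,0,24,-24,-25,0,0,0,0,0,0,-35,0,0,0,0,0,0,-35,0]'

```text
time: 1.82
eef_pos: [0.5599, -0.0377, 0.2034]
ee_rot: [-0.587, -0.394, 0.394, 0.587]
ft_force: [0.4, -0.6, -0.2]
gripper_width: -0.0003
```

move_arm --deltas '[0,0,0,0,0,-35,0,0,0,0,0,0,-20,0,0,0,0,0,0,-15,0,0,0,0,0,0,0,0]'

```text
time: 2.15
eef_pos: [0.5573, -0.0362, 0.132]
ee_rot: [-0.585, -0.393, 0.396, 0.588]
ft_force: [-0.4, -0.3, -0.5]
gripper_width: -0.0003
```

```bash
cat > arc.py <<'E'
from h import *
import sys
# arc.py th_end step off : tip at table-frame (-off,56); first from here to current theta
C=np.array([.569,-.1045]); off=.019
s=bot.sense(); print(s["time"],s["eef_pos"],s["qpos"].round(2),s["ft_force"])
c,im,d=snap("side","s1"); cv2.imwrite("pics/s1c.png",cv2.resize(im[170:300,190:340],None,fx=4,fy=4,interpolation=2)[:,:,::-1])
P=lambda th:C+np.array([-off*np.cos(th)-.056*np.sin(th),-off*np.sin(th)+.056*np.cos(th)])
ths=np.radians(np.arange(-22.6,-161,-6)); p=np.array([P(t) for t in ths])*1e3
print("first",p[0]-s["eef_pos"][:2]*1e3); print(np.diff(p,axis=0).round(1).tolist())
E
python3 arc.py
```

```text
2.15 [ 0.55727324 -0.03617566  0.13199978] [-0.06  0.1   0.04  1.51  0.    0.32] [-0.41141833 -0.31743257 -0.49368774]
first [15.70629975 -9.32295813]
[[6.1, -0.7], [6.0, -1.4], [5.9, -2.0], [5.6, -2.6], [5.3, -3.2], [5.0, -3.7], [4.5, -4.2], [4.1, -4.7], [3.6, -5.1], [3.0, -5.4], [2.4, -5.7], [1.8, -5.9], [1.2, -6.1], [0.6, -6.2], [-0.1, -6.2], [-0.7, -6.1], [-1.4, -6.0], [-2.0, -5.9], [-2.6, -5.6], [-3.2, -5.3], [-3.7, -5.0], [-4.2, -4.5], [-4.7, -4.1]]
```

View pics/s1c.png

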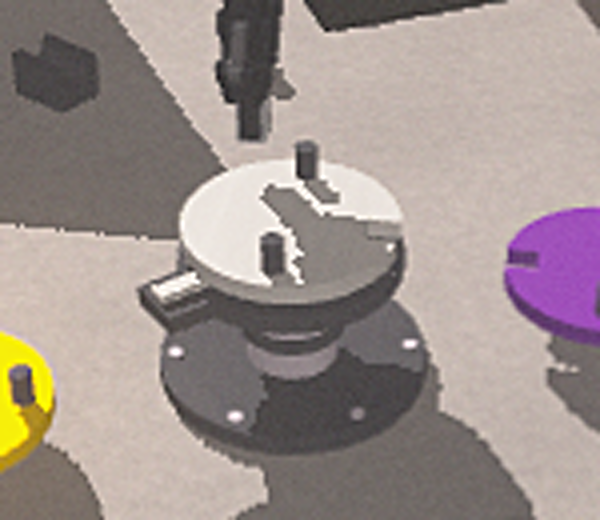

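```bash
python3 - <<'E'
from h import *
c=cam("side"); e=bot.sense()["eef_pos"]; z=np.load("pics/s1.npz"); d=z["d"]
print("tcp px",proj(c,e), (proj(c,e)-[190,170])*4)
for uv in([(252,203)],[(253,200)],[(252,196)],[(266,208)],[(266,212)]):
    print(uv,world(c,uv,[d[uv[0][1],uv[0][0]]]))
# expected positions for theta
for th in(-18,-22.6,-27):
    t=np.radians(th);C=np.array([.569,-.1045]);R=np.array([[np.cos(t),-np.sin(t)],[np.sin(t),np.cos(t)]])
    f=lambda x,y,h:((proj(c,np.r_[C+R@[x,y],h])-[190,170])*4).round()[0]
    print(th,"L",f(0,.056,.152),"R",f(0,-.056,.152),"N",f(.0635,0,.128))
print([((proj(c,[.569+.075*np.cos(a),-.1045+.075*np.sin(a),.128])-[190,170])*4).round()[0].tolist() for a in(0,1.57,3.14,4.71)])
a=np.radians(-160.5);print("key",((proj(c,[.569+.106*np.cos(a),-.1045+.106*np.sin(a),.112])-[190,170])*4).round()[0])
E
```

```text
tcp px [[252.69720135 210.64206483]] [[250.78880542 162.56825932]]
[(252, 203)] [[ 0.55485991 -0.0461897   0.16655243]]
[(253, 200)] [[ 0.55789941 -0.04624088  0.17588591]]
[(252, 196)] [[ 0.55500721 -0.0485222   0.19058959]]
[(266, 208)] [[ 0.59160444 -0.05787846  0.1517381 ]]
[(266, 212)] [[ 0.59102705 -0.05983353  0.13981961]]
-18 L [294. 148.] R [279. 242.] N [381. 226.]
-22.6 L [301. 148.] R [272. 241.] N [381. 231.]
-27 L [307. 149.] R [265. 240.] N [379. 235.]
[[395.0, 207.0], [264.0, 163.0], [178.0, 238.0], [313.0, 287.0]]
key [151. 293.]
```

```bash
python3 - <<'E'
from h import *
c=cam("side"); z=np.load("pics/s1.npz"); d,im=z["d"],z["im"]
for v in range(200,216):
    print(v,world(c,[(252,v)],[d[v,252]])[0].round(3),im[v,252], world(c,[(255,v)],[d[v,255]])[0].round(3))
E
```

```text
200 [ 0.555 -0.045  0.176] [72 67 69] [ 0.564 -0.045  0.174]
201 [ 0.555 -0.044  0.172] [71 64 61] [ 0.565 -0.039  0.167]
202 [ 0.556 -0.04   0.166] [73 67 68] [ 0.564 -0.042  0.166]
203 [ 0.555 -0.046  0.167] [63 64 60] [ 0.564 -0.043  0.163]
204 [ 0.555 -0.047  0.164] [50 49 49] [ 0.564 -0.041  0.159]
205 [ 0.557 -0.036  0.153] [136 130 131] [ 0.564 -0.043  0.157]
206 [0.599 0.189 0.003] [220 200 194] [0.608 0.184 0.004]
207 [0.598 0.183 0.002] [200 187 182] [ 0.608  0.185 -0.   ]
208 [0.596 0.176 0.003] [198 181 172] [0.606 0.174 0.003]
209 [0.595 0.17  0.003] [196 186 179] [ 0.606  0.173 -0.001]
210 [0.595 0.168 0.001] [190 177 169] [ 0.566 -0.031  0.132]
211 [ 0.557 -0.03   0.129] [243 239 232] [ 0.565 -0.037  0.133]
212 [ 0.556 -0.038  0.131] [236 232 226] [ 0.564 -0.038  0.13 ]
213 [ 0.556 -0.037  0.127] [234 228 221] [ 0.563 -0.045  0.131]
214 [ 0.554 -0.048  0.132] [234 227 219] [ 0.563 -0.045  0.128]
215 [ 0.553 -0.052  0.131] [234 228 222] [ 0.561 -0.053  0.13 ]
```

```bash
python3 - <<'E'
from h import *
s=bot.sense();print(s["time"],s["eef_pos"],s["dq"].round(3))
c,im,d=snap("side","s2")
for v in range(200,213): print(v,world(c,[(252,v)],[d[v,252]])[0].round(3),im[v,252])
s=bot.sense();print(s["time"],s["eef_pos"],s["ft_force"])
c,im,d=snap("scene","s3");p=proj(c,s["eef_pos"])[0];print(p)
u,v=p.astype(int);cv2.imwrite("pics/s3c.png",cv2.resize(im[v-60:v+60,u-75:u+75],None,fx=4,fy=4)[:,:,::-1])
E
```

```text
2.2 [ 0.55808503 -0.03618127  0.13442371] [-0.    -0.016  0.062  0.026  0.003 -0.001]
200 [ 0.555 -0.045  0.176] [74 71 70]
201 [ 0.555 -0.045  0.172] [66 65 64]
202 [ 0.555 -0.043  0.168] [68 62 61]
203 [ 0.555 -0.046  0.166] [53 55 54]
204 [ 0.556 -0.038  0.158] [115 113 112]
205 [0.6   0.195 0.003] [188 176 170]
206 [0.599 0.187 0.004] [212 195 189]
207 [ 0.599  0.189 -0.001] [197 184 179]
208 [0.597 0.177 0.003] [194 179 172]
209 [0.596 0.172 0.002] [197 185 178]
210 [0.594 0.164 0.004] [193 179 170]
211 [ 0.558 -0.029  0.128] [242 238 232]
212 [ 0.556 -0.034  0.129] [237 231 225]
2.25 [ 0.55888692 -0.03625633  0.1361336 ] [-0.32855819  0.83558529  0.50573116]
[246.38268085 174.06967294]
```

View pics/s3c.png

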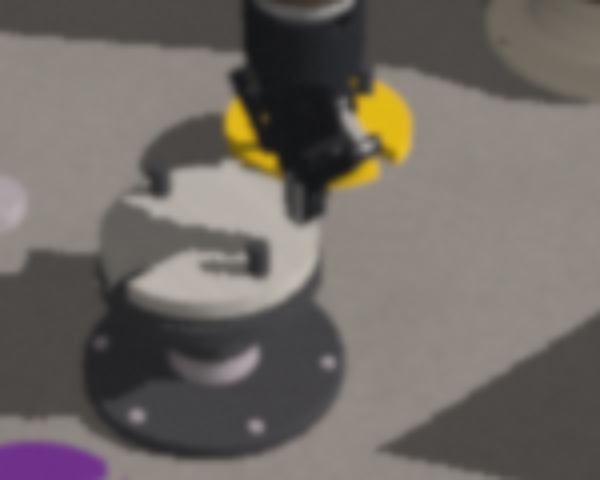

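The side and scene views both show the fingertip ending 16–20 mm above the reported TCP, level with the stop tops (305,220 in this crop). I'll go down in small steps, watching the force and the measured tip height.

move_arm --deltas '[0,0,0,1,0,-4,0,0,0,0,0,0,-3,0,0,0,0,0,0,0,0]'

```text
time: 2.55
eef_pos: [0.5604, -0.0363, 0.1291]
ee_rot: [0.587, 0.395, -0.395, -0.587]
ft_force: [-0.1, 0.1, 0.6]
gripper_width: -0.0002
```

```bash
cat > tip.py <<'E'
from h import *
s=bot.sense();print(s["time"],s["eef_pos"],s["ft_force"])
for n in("side","scene"):
    c,im,d=snap(n,"t_"+n); e=s["eef_pos"]
    p=np.rint(proj(c,e)[0]).astype(int)
    g=np.array([(u,v) for u in range(p[0]-14,p[0]+15) for v in range(p[1]-25,p[1]+12)])
    W=world(c,g,d[g[:,1],g[:,0]]); col=im[g[:,1],g[:,0]].max(1)
    m=(np.linalg.norm(W[:,:2]-e[:2],axis=1)<.02)&(col<110)&(W[:,2]>.1)
    print(n,p,m.sum(),"lowest dark z",np.sort(W[m][:,2])[:6].round(3),W[m].mean(0).round(3), "y range",W[m].min(0).round(3),W[m].max(0).round(3))
E
python3 tip.py
```

```text
2.55 [ 0.56038235 -0.03630868  0.12910978] [-0.0947967   0.10654814  0.61457155]
side [254 212] 73 lowest dark z [0.158 0.158 0.159 0.159 0.159 0.159] [ 0.562 -0.047  0.182] y range [ 0.551 -0.054  0.158] [ 0.579 -0.03   0.221]
scene [246 176] 212 lowest dark z [0.101 0.102 0.102 0.104 0.104 0.104] [ 0.568 -0.032  0.182] y range [ 0.548 -0.055  0.101] [ 0.579 -0.017  0.226]
```

move_arm --deltas '[0,0,0,0,0,-3,0,0,0,0,0,0,0,0]'

```text
time: 2.82
eef_pos: [0.5601, -0.0364, 0.1257]
ee_rot: [-0.587, -0.394, 0.395, 0.587]
ft_force: [0.4, -0.2, 0.0]
gripper_width: 0.0002
```

move_arm --deltas '[0,0,0,0,0,-3,0,0,0,0,0,0,0,0]'

```text
time: 2.98
eef_pos: [0.56, -0.0364, 0.1225]
ee_rot: [-0.587, -0.394, 0.395, 0.587]
ft_force: [-1.4, -0.0, 0.4]
gripper_width: 0.0002
```

```bash
python3 tip.py; python3 - <<'E'
import cv2
a=cv2.imread("pics/t_side.png")[170:300,190:340];cv2.imwrite("pics/t5.png",cv2.resize(a,None,fx=4,fy=4,interpolation=2))
E
```

```text
2.9833 [ 0.55999706 -0.03636561  0.1224983 ] [-1.38833689 -0.0399272   0.38222929]
side [253 214] 71 lowest dark z [0.151 0.152 0.152 0.153 0.153 0.154] [ 0.561 -0.046  0.176] y range [ 0.551 -0.055  0.151] [ 0.578 -0.031  0.215]
scene [246 178] 207 lowest dark z [0.1   0.101 0.103 0.103 0.103 0.103] [ 0.568 -0.032  0.175] y range [ 0.544 -0.054  0.1  ] [ 0.579 -0.017  0.221]
```

View pics/t5.png

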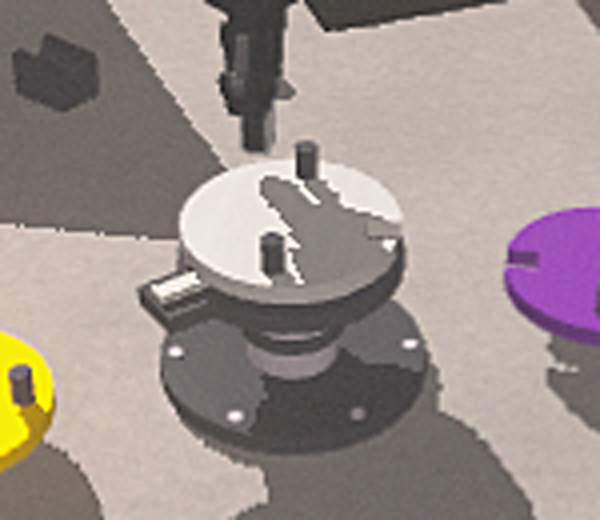

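The tip end at (257,152) is still above the disc (near edge of it at about y=165). I'll go 8 mm lower, in two steps.

move_arm --deltas '[0,0,0,0,0,-4,0,0,0,0,0,0,0,0]'

```text
time: 3.25
eef_pos: [0.56, -0.0363, 0.1184]
ee_rot: [-0.587, -0.394, 0.395, 0.587]
ft_force: [0.9, -0.8, -0.4]
gripper_width: 0.0002
```

move_arm --deltas '[0,0,0,0,0,-3,0,0,0,0,0,0,0,0]'

```text
time: 3.42
eef_pos: [0.56, -0.0363, 0.1155]
ee_rot: [-0.587, -0.394, 0.395, 0.587]
ft_force: [0.3, -0.0, -0.3]
gripper_width: 0.0003
```

```bash
python3 tip.py
```

```text
3.4167 [ 0.55995648 -0.03633706  0.11545894] [ 0.29948906 -0.02029235 -0.31905894]
side [254 216] 68 lowest dark z [0.144 0.145 0.146 0.147 0.148 0.148] [ 0.561 -0.046  0.169] y range [ 0.551 -0.055  0.144] [ 0.578 -0.032  0.206]
scene [246 180] 224 lowest dark z [0.1   0.1   0.101 0.101 0.102 0.102] [ 0.568 -0.033  0.166] y range [ 0.546 -0.055  0.1  ] [ 0.579 -0.018  0.214]
```

move_arm --deltas '[0,0,0,6,-4,0,0,0,0,0,6,-4,0,0,0,0,-6,6.1,-0.7,0,0,0,0,-6,6.0,-1.4,0,0,0,0,-6,5.9,-2.0,0,0]'

```text
time: 3.93
eef_pos: [0.5909, -0.0488, 0.1162]
ee_rot: [-0.642, -0.296, 0.296, 0.642]
ft_force: [-0.4, 0.3, 1.8]
gripper_width: -0.0
```

```bash
cat > look.py <<'E'
from h import *
import sys
s=bot.sense(); print(s["time"],s["eef_pos"],s["qpos"].round(2),s["ft_force"],s["wrist_torque"])
# find table angle: stops from depth (z .14-.156 and dark), and notch
C=np.array([.5705,-.1040])
for n in("side","scene"):
    c,im,d=snap(n,sys.argv[1]+n)
    best=[]
    for th in np.arange(0,360,3):
        t=np.radians(th)
    uv=np.array([(u,v) for v in range(120,300) for u in range(160,350)])
    W=world(c,uv,d[uv[:,1],uv[:,0]]); col=im[uv[:,1],uv[:,0]].max(1)
    r=np.linalg.norm(W[:,:2]-C,axis=1)
    m=(r>.044)&(r<.068)&(W[:,2]>.138)&(W[:,2]<.156)&(d[uv[:,1],uv[:,0]]>0)
    a=np.degrees(np.arctan2(W[m][:,1]-C[1],W[m][:,0]-C[0]))
    h,_=np.histogram(a,36,(-180,180)); print(n,[(int(-175+10*i),int(k)) for i,k in enumerate(h) if k>2])
E
python3 look.py a
```

```text
3.9333 [ 0.59094764 -0.04878279  0.11617694] [-0.08  0.17  0.09  1.49  0.    0.62] [-0.43187138  0.34685571  1.81039734] [0.18288368 0.24904058 0.01311951]
side [(-135, 16), (-125, 32), (45, 23), (55, 21), (65, 16), (75, 11)]
scene [(-135, 22), (-125, 17), (45, 27), (55, 28), (65, 12)]
```

Stop_right has gone from about -113° to about -127°, so the push works. Continuing the arc.

move_arm --deltas '[0,0,-6,5.6,-2.6,0,0,0,0,-6,5.3,-3.2,0,0,0,0,-6,5.0,-3.7,0,0,0,0,-6,4.5,-4.2,0,0,0,0,-6,4.1,-4.7,0,0]'

```text
time: 4.45
eef_pos: [0.6149, -0.0669, 0.116]
ee_rot: [-0.696, -0.121, 0.122, 0.697]
ft_force: [0.2, 1.4, 0.7]
gripper_width: -0.0002
```

move_arm --deltas '[0,0,-6,3.6,-5.1,0,0,0,0,-6,3.0,-5.4,0,0,0,0,-6,2.4,-5.7,0,0,0,0,-6,1.8,-5.9,0,0,0,0,-6,1.2,-6.1,0,0]'

```text
time: 4.87
eef_pos: [0.6271, -0.0952, 0.116]
ee_rot: [-0.704, 0.063, -0.063, 0.704]
ft_force: [0.3, 1.7, -0.1]
gripper_width: 0.0
```

```bash
python3 look.py b
```

```text
4.8667 [ 0.62707822 -0.0952166   0.11599527] [-0.15  0.28  0.21  1.5   0.    1.6 ] [ 0.32270399  1.69266863 -0.12763088] [ 0.26138276 -0.14650651 -0.0451417 ]
side [(-175, 4), (-15, 28), (-5, 13), (5, 12), (165, 3), (175, 33)]
scene [(-15, 10), (-5, 5), (5, 3), (15, 21), (25, 5), (165, 25), (175, 13)]
```

move_arm --deltas '[0,0,-6,0.6,-6.2,0,0,0,0,-6,-0.1,-6.2,0,0,0,0,-6,-0.7,-6.1,0,0,0,0,-6,-1.4,-6.0,0,0,0,0,-6,-2.0,-5.9,0,0]'

```text
time: 5.38
eef_pos: [0.6234, -0.1255, 0.1161]
ee_rot: [-0.664, 0.242, -0.242, 0.664]
ft_force: [1.8, 0.8, -0.4]
gripper_width: 0.0001
```

move_arm --deltas '[0,0,-6,-2.6,-5.6,0,0,0,0,-6,-3.2,-5.3,0,0,0,0,-4,-2.5,-3.2,0,0,0,0,0,0,0,0,0]'

```text
time: 5.72
eef_pos: [0.6145, -0.14, 0.1162]
ee_rot: [0.624, -0.332, 0.332, -0.624]
ft_force: [-0.1, 0.0, -0.4]
gripper_width: -0.0002
```

```bash
python3 look.py c; python3 rect.py w2; python3 - <<'E'
import cv2,numpy as np
a=cv2.imread("pics/cside.png")[185:285,205:305]; b=cv2.imread("pics/w2r.png")[:,400:]
cv2.imwrite("pics/c6.png",np.hstack([cv2.resize(a,(400,400),interpolation=2),b]))
E
```

```text
5.7167 [ 0.61452206 -0.13997053  0.1161875 ] [-0.22  0.27  0.2   1.5  -0.    2.33] [-0.12053465  0.01763348 -0.36211605] [ 0.04768114  0.00249588 -0.0105921 ]
side [(-65, 23), (-55, 21), (-45, 26), (125, 19), (135, 15)]
scene [(-35, 14), (-25, 27), (115, 10), (125, 24), (135, 5)]
5.8167 [ 0.61471102 -0.13944171  0.11610841] [ 0.62488508 -0.33098379  0.33090733 -0.62487495] [-2.23073093e-01  2.65726623e-01  1.97318502e-01  1.50249634e+00
  1.43882844e-05  2.32183848e+00] [-0.83964912 -0.20890863 -0.16981224] -0.0002494022198130266
```

View pics/c6.png

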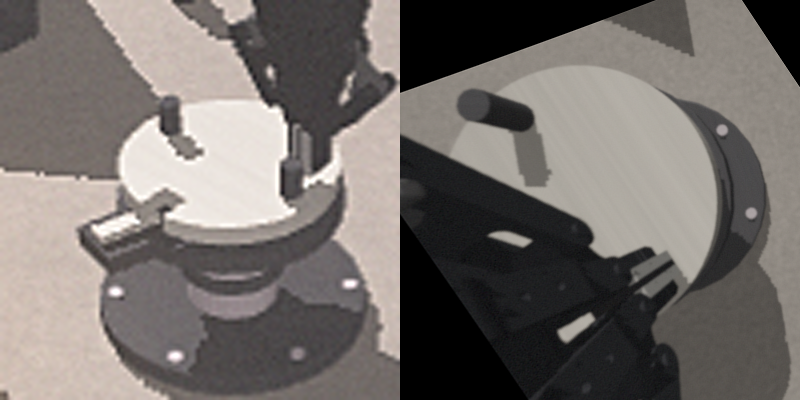

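The side crop (left) shows the notch at (165,202) nearly at the key (115,225), with the table turned most of the way. Now I measure the remaining angle from the same picture.

```bash
cat > ang.py <<'E'
from h import *
import sys
n="side"; c=cam(n); im=np.load(f"pics/{sys.argv[1]}.npz")["im"].max(2).astype(np.float32)
zt=float(sys.argv[2]) if len(sys.argv)>2 else .128
def samp(x,y,z):
    q=proj(c,np.c_[x.ravel(),y.ravel(),np.full(x.size,z)]).astype(np.float32)
    return cv2.remap(im,q[:,:1].copy(),q[:,1:].copy(),cv2.INTER_LINEAR).reshape(x.shape)
# disc centre: maximise brightness step across r=75 over back/left arc
C0=np.array([.570,-.104]); best=None
A=np.radians(np.r_[100:175:2,255:280:2])
for dx in np.arange(-.006,.0061,.0005):
    for dy in np.arange(-.006,.0061,.0005):
        f=lambda r:samp(C0[0]+dx+r*np.cos(A),C0[1]+dy+r*np.sin(A),zt)
        s=(f(.0725)-f(.0775)).mean()
        if best is None or s>best[0]: best=(s,dx,dy)
C=C0+best[1:]; print("centre",C,best)
a=np.arange(-215,-110,2.); ar=np.radians(a)
def prof(rs,z): 
    R,T=np.meshgrid(rs,ar); return samp(C[0]+R*np.cos(T),C[1]+R*np.sin(T),z).mean(1)
P=prof(np.linspace(.060,.070,5),zt);Q=prof(np.linspace(.085,.102,8),.112)
print("notch",[(int(x),int(p)) for x,p in zip(a,P)]);print("key",[(int(x),int(p)) for x,p in zip(a,Q)])
E
python3 ang.py cside
```

```text
centre [ 0.569 -0.101] (np.float32(86.92823), np.float64(-0.0009999999999999957), np.float64(0.003000000000000008))
notch [(-215, 237), (-213, 236), (-211, 236), (-209, 236), (-207, 237), (-205, 237), (-203, 237), (-201, 237), (-199, 237), (-197, 237), (-195, 236), (-193, 236), (-191, 236), (-189, 236), (-187, 237), (-185, 238), (-183, 238), (-181, 239), (-179, 239), (-177, 239), (-175, 239), (-173, 239), (-171, 239), (-169, 239), (-167, 239), (-165, 239), (-163, 240), (-161, 242), (-159, 243), (-157, 235), (-155, 198), (-153, 153), (-151, 140), (-149, 144), (-147, 147), (-145, 141), (-143, 118), (-141, 99), (-139, 109), (-137, 162), (-135, 229), (-133, 247), (-131, 243), (-129, 242), (-127, 240), (-125, 239), (-123, 240), (-121, 239), (-119, 240), (-117, 240), (-115, 239), (-113, 238), (-111, 238)]
key [(-215, 117), (-213, 118), (-211, 119), (-209, 118), (-207, 119), (-205, 120), (-203, 120), (-201, 119), (-199, 116), (-197, 124), (-195, 155), (-193, 209), (-191, 211), (-189, 209), (-187, 211), (-185, 206), (-183, 206), (-181, 205), (-179, 205), (-177, 206), (-175, 205), (-173, 207), (-171, 211), (-169, 203), (-167, 150), (-165, 125), (-163, 205), (-161, 246), (-159, 246), (-157, 244), (-155, 191), (-153, 147), (-151, 121), (-149, 83), (-147, 79), (-145, 93), (-143, 109), (-141, 100), (-139, 86), (-137, 84), (-135, 82), (-133, 88), (-131, 92), (-129, 91), (-127, 89), (-125, 88), (-123, 91), (-121, 86), (-119, 83), (-117, 83), (-115, 82), (-113, 84), (-111, 86)]
```

Notch centre is at -146°, key at about -160°: turn another 14°.

move_arm --deltas '[0,0,-5,-3.3,-3.9,0,0,0,0,-5,-3.7,-3.6,0,0,0,0,-4,-3.2,-2.7,0,0,0,0,0,0,0,0,0,0,0,0,0,0,0,0]'

```text
time: 6.28
eef_pos: [0.6046, -0.1495, 0.1161]
ee_rot: [-0.58, 0.405, -0.405, 0.58]
ft_force: [0.8, 0.1, 0.1]
gripper_width: -0.0001
```

```bash
python3 look.py d; python3 ang.py dside|tr -d ' '|sed 's/),(/ /g'; python3 - <<'E'
import cv2
cv2.imwrite("pics/d9.png",cv2.resize(cv2.imread("pics/dside.png")[205:265,210:290],None,fx=8,fy=8,interpolation=2))
E
```

```text
6.2833 [ 0.60463499 -0.14954084  0.11610819] [-0.24  0.25  0.18  1.5   0.    2.55] [0.78328143 0.13497842 0.0730283 ] [-0.01082586  0.05819257  0.00174533]
side [(-75, 30), (-65, 24), (-55, 14), (105, 10), (115, 27)]
scene [(-45, 33), (-35, 4), (105, 24), (115, 17)]
centre[0.569-0.1005](np.float32(91.99673),np.float64(-0.0009999999999999957),np.float64(0.0035000000000000083))
notch[(-215,237 -213,237 -211,236 -209,235 -207,236 -205,236 -203,237 -201,238 -199,238 -197,237 -195,238 -193,239 -191,239 -189,239 -187,239 -185,239 -183,238 -181,238 -179,239 -177,240 -175,242 -173,244 -171,238 -169,209 -167,167 -165,146 -163,148 -161,153 -159,155 -157,153 -155,127 -153,100 -151,140 -149,213 -147,244 -145,246 -143,243 -141,241 -139,240 -137,240 -135,239 -133,239 -131,239 -129,239 -127,239 -125,239 -123,239 -121,239 -119,239 -117,238 -115,237 -113,237 -111,236)]
key[(-215,118 -213,119 -211,118 -209,118 -207,119 -205,120 -203,121 -201,119 -199,114 -197,120 -195,146 -193,200 -191,213 -189,209 -187,208 -185,207 -183,207 -181,206 -179,204 -177,204 -175,205 -173,206 -171,209 -169,205 -167,161 -165,118 -163,194 -161,244 -159,246 -157,246 -155,200 -153,151 -151,128 -149,84 -147,78 -145,90 -143,107 -141,102 -139,90 -137,84 -135,83 -133,86 -131,91 -129,89 -127,89 -125,86 -123,90 -121,87 -119,82 -117,84 -115,83 -113,83 -111,84)]
```

View pics/d9.png

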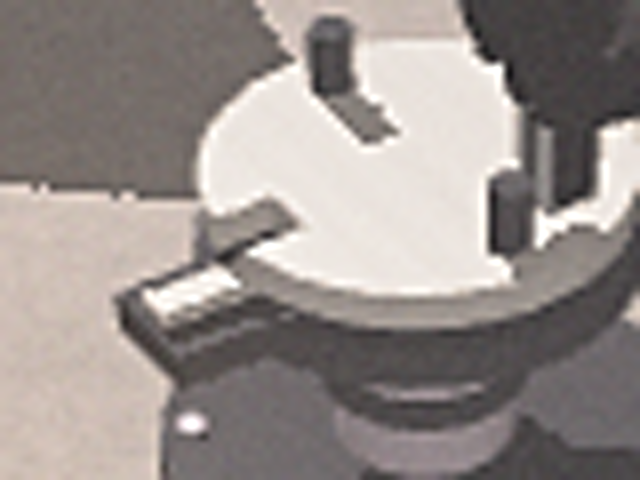

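The notch is centred at -159.3° and the key at about -159.2°, so they line up within a degree. I'll back off the stop, rise, and go over the centre.

move_arm --deltas '[0,0,0,4,3,0,0,0,0,0,4,3,0,0,0,0,0,0,0,20,0,0,0,0,0,0,20,0,0,0,0,-15,13,0,0]'

```text
time: 6.8
eef_pos: [0.6005, -0.1317, 0.1592]
ee_rot: [-0.578, 0.405, -0.408, 0.579]
ft_force: [1.1, -0.0, 1.6]
gripper_width: 0.0003
```

move_arm --deltas '[0,0,0,-15,13,0,0,0,0,0,-13.5,13.5,0,0,0,0,0,0,0,-20,0,0,0,0,0,0,-20,0,0,0,0,0,0,0,0]'

```text
time: 7.22
eef_pos: [0.5678, -0.1033, 0.1126]
ee_rot: [0.58, -0.407, 0.404, -0.578]
ft_force: [-1.4, -0.1, -0.9]
gripper_width: 0.0
```

```bash
python3 look.py e; python3 ang.py eside|head -1; python3 ang.py eside|tr -d ' '|sed 's/),(/ /g'|cut -c150-420
```

```text
7.2167 [ 0.56782908 -0.10329905  0.1125863 ] [-0.18  0.14  0.05  1.48  0.    2.61] [-1.38651099 -0.09629411 -0.93411563] [-0.03541407  0.05340061 -0.02781462]
side [(-75, 31), (-65, 13), (105, 11), (115, 25)]
scene [(-75, 18), (-65, 20), (105, 22), (115, 15)]
centre [ 0.569 -0.101] (np.float32(84.153206), np.float64(-0.0009999999999999957), np.float64(0.003000000000000008))

8 -183,238 -181,238 -179,238 -177,240 -175,242 -173,244 -171,233 -169,199 -167,161 -165,145 -163,148 -161,152 -159,154 -157,151 -155,119 -153,99 -151,155 -149,223 -147,246 -145,245 -143,242 -141,240 -139,239 -137,239 -135,239 -133,238 -131,239 -129,239 -127,239 -125,239 
-183,204 -181,204 -179,203 -177,203 -175,204 -173,204 -171,208 -169,201 -167,148 -165,122 -163,204 -161,246 -159,245 -157,244 -155,189 -153,146 -151,120 -149,79 -147,77 -145,92 -143,108 -141,99 -139,87 -137,82 -135,81 -133,86 -131,90 -129,88 -127,87 -125,87 -123,88 -121,
```

Unchanged by the back-off: notch -159.7°, key about -159.5°. Now I press gently in steps.

move_arm --deltas '[0,0,0,0.5,0,-4,0,0,0,0,0,0,-2,0,0,0,0,0,0,-2,0,0,0,0,0,0,0,0]'

```text
time: 7.65
eef_pos: [0.5697, -0.1043, 0.1081]
ee_rot: [-0.579, 0.406, -0.406, 0.579]
ft_force: [-0.9, -0.2, -0.2]
gripper_width: 0.0
```

move_arm --deltas '[0,0,0,0,0,-1,0,0,0,0,0,0,-1,0,0,0,0,0,0,0,0]'

```text
time: 7.9
eef_pos: [0.5698, -0.1044, 0.107]
ee_rot: [-0.578, 0.406, -0.407, 0.579]
ft_force: [-1.9, 0.2, 5.4]
gripper_width: -0.0002
```

move_arm --deltas '[0,0,0,0,0,-1,0,0,0,0,0,0,-1,0,0,0,0,0,0,0,0]'

```text
time: 8.15
eef_pos: [0.5698, -0.1044, 0.1053]
ee_rot: [-0.578, 0.406, -0.407, 0.579]
ft_force: [-2.2, 0.2, 6.8]
gripper_width: 0.0
```

move_arm --deltas '[0,0,0,0,0,-1,0,0,0,0,0,0,-1,0,0,0,0,0,0,0,0]'

```text
time: 8.4
eef_pos: [0.5698, -0.1044, 0.1033]
ee_rot: [-0.578, 0.406, -0.407, 0.579]
ft_force: [-1.5, 0.3, 6.7]
gripper_width: -0.0001
```

move_arm --deltas '[0,0,0,0,0,-1,0,0,0,0,0,0,-1,0,0,0,0,0,0,0,0]'

```text
time: 8.65
eef_pos: [0.5698, -0.1044, 0.1013]
ee_rot: [-0.578, 0.406, -0.407, 0.579]
ft_force: [-1.8, 0.7, 7.2]
gripper_width: 0.0004
```

The table is down 6 mm at a steady 7 N, so it is past the key. Pressing on to the seat.

move_arm --deltas '[0,0,0,0,0,-1,0,0,0,0,0,0,-1,0,0,0,0,0,0,0,0]'

```text
time: 8.9
eef_pos: [0.5698, -0.1044, 0.0993]
ee_rot: [-0.578, 0.406, -0.407, 0.579]
ft_force: [-2.8, 0.4, 6.5]
gripper_width: 0.0
```

move_arm --deltas '[0,0,0,0,0,-1,0,0,0,0,0,0,-1,0,0,0,0,0,0,0,0]'

```text
time: 9.15
eef_pos: [0.5699, -0.1044, 0.0985]
ee_rot: [-0.578, 0.406, -0.407, 0.579]
ft_force: [-5.1, 1.2, 15.1]
gripper_width: 0.0001
```

It has bottomed out: force is up to 15 N at 9 mm travel. One more small push, then up and clear.

move_arm --deltas '[0,0,0,0,0,-1,0,0,0,0,0,0,0,0]'

```text
time: 9.32
eef_pos: [0.5699, -0.1044, 0.0985]
ee_rot: [-0.578, 0.405, -0.407, 0.579]
ft_force: [-8.8, 0.9, 21.4]
gripper_width: 0.0004
```

move_arm --deltas '[0,0,0,0,0,5,0,0,0,0,0,0,20,0,0,0,0,0,0,40,0,0,0,0,-20,30,20,0,0,0,0,-20,30,20,0]'

```text
time: 9.73
eef_pos: [0.5298, -0.0446, 0.2015]
ee_rot: [-0.578, 0.407, -0.407, 0.578]
ft_force: [0.9, 0.4, 0.5]
gripper_width: 0.0
```

move_arm --deltas '[0,0,0,-20,30,10,0,0,0,0,-20,30,0,0,0,0,0,-10,15,0,0,0,0,0,0,0,0,0]'

```text
time: 10.07
eef_pos: [0.4781, 0.0331, 0.2112]
ee_rot: [-0.579, 0.405, -0.406, 0.58]
ft_force: [0.7, -0.2, -0.3]
gripper_width: 0.0001
```

```bash
python3 look.py f; python3 ang.py fside .119|tr -d ' '|sed 's/),(/ /g'; python3 - <<'E'
from h import *
C=np.array([.5695,-.104])
for n in("side","scene"):
  for k in("0","f"):
    z=np.load(f"pics/{n}0.npz" if k=="0" else f"pics/f{n}.npz"); d,im=z["d"],z["im"]; c=cam(n)
    uv=np.array([(u,v) for v in range(120,300) for u in range(160,350)]); W=world(c,uv,d[uv[:,1],uv[:,0]])
    r=np.linalg.norm(W[:,:2]-C,axis=1); m=(r<.04)&(W[:,2]>.1)&(W[:,2]<.15); print(n,k,"top z median",np.median(W[m][:,2]),m.sum())
cv2.imwrite("pics/f10.png",np.hstack([cv2.resize(cv2.imread("pics/fside.png")[130:300,130:380],(750,510),interpolation=2)]))
E
```

```text
10.0667 [0.47814467 0.03313813 0.21123436] [ 0.07 -0.08  0.01  1.66  0.    2.86] [ 0.6520557  -0.17127489 -0.34864365] [ 0.00582027  0.02925367 -0.02621755]
side [(-75, 18), (-65, 12), (105, 6), (115, 15)]
scene [(-75, 11), (-65, 12), (105, 12), (115, 12)]
centre[0.569-0.1005](np.float32(86.42584),np.float64(-0.0009999999999999957),np.float64(0.0035000000000000083))
notch[(-215,237 -213,236 -211,235 -209,235 -207,235 -205,236 -203,236 -201,237 -199,237 -197,238 -195,238 -193,238 -191,238 -189,238 -187,239 -185,238 -183,237 -181,238 -179,239 -177,240 -175,243 -173,244 -171,230 -169,191 -167,156 -165,147 -163,150 -161,150 -159,146 -157,137 -155,145 -153,169 -151,180 -149,196 -147,195 -145,183 -143,185 -141,170 -139,170 -137,148 -135,142 -133,144 -131,143 -129,142 -127,143 -125,142 -123,142 -121,140 -119,138 -117,140 -115,149 -113,161 -111,187)]
key[(-215,116 -213,118 -211,118 -209,118 -207,118 -205,119 -203,120 -201,118 -199,114 -197,120 -195,146 -193,199 -191,212 -189,208 -187,208 -185,206 -183,205 -181,205 -179,203 -177,203 -175,203 -173,204 -171,208 -169,205 -167,160 -165,115 -163,193 -161,244 -159,245 -157,246 -155,200 -153,150 -151,129 -149,84 -147,78 -145,89 -143,106 -141,103 -139,88 -137,83 -135,82 -133,84 -131,90 -129,89 -127,85 -125,87 -123,89 -121,86 -119,83 -117,83 -115,84 -113,85 -111,85)]
side 0 top z median 0.12959306796121162 363
side f top z median 0.12068323663399683 368
scene 0 top z median 0.12827565411471278 407
scene f top z median 0.11915285251151086 406
```

View pics/f10.png

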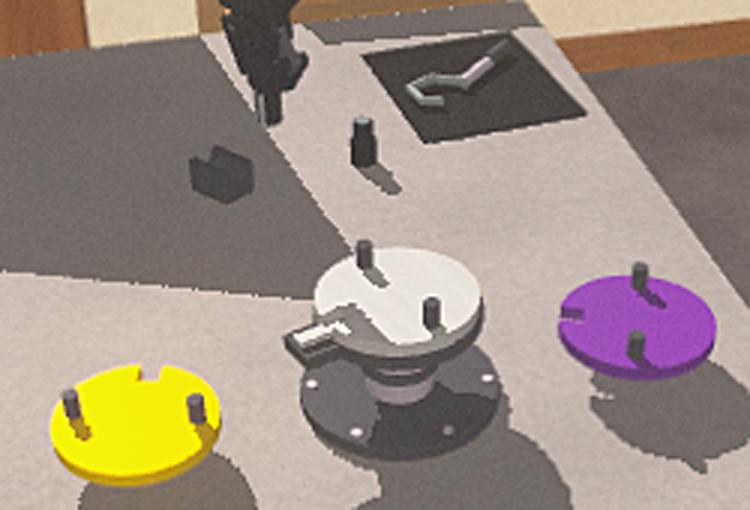

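The final view shows the table level and flat on the head, with the key sitting in the notch (320,332), the other things in place and the arm clear. The table top is 9 mm lower, at 0.119 m, as it should be when home. Handing in.

```bash
python3 -c "
from bench import bot
print(bot.job_done())"
```

```text
the job is handed in; nothing more can be done
None
```

The table is turned and fully home on the stand, and I handed the job in about 10 s into the 64 s allowed.

- **Turning:** I pushed stop_left about 137° clockwise with the shut fingertip. The side camera put the notch within about 1° of the key before and after I backed off.
- **Pressing:** I pressed the middle at a steady 6–7 N. The force then rose to 15 N, and to 21 N on a last push, after 9 mm of travel, well past the 2 mm where it would have stopped on the key.
- **Final checks:** The table's top measured about 9 mm lower in both outside cameras: 0.1296 to 0.1207 m from the side and 0.1283 to 0.1192 m from the scene camera. The last picture shows the key in the notch, the table level, the vee block and eyepiece in place, and the arm clear. The reference block was outside that crop, so I did not check it there.

Two readings disagreed:
- **Fingertip height:** The tip sat about 20 mm above the reported TCP, as seen in both cameras. I lowered by force and picture instead.
- **Table centre:** The side camera placed it about 3 mm further in y than my other estimates. That affects the notch-to-key angle by less than 1°.

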